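# Trip the pawl and lower the tilted tube-rack arm

## Task

The arm of the tube-rack stand has been ratcheted up for loading and must lie flat before the next run. Press the pawl's thumb tab down until the pawl flops over and stays clear of the ratchet wheel, then push the arm by its front bar smoothly all the way down onto its stops, without letting it slam, without ever raising it, and without touching the tubes. Only press and push, pick nothing up, leave the bottles, caps and tip box around it where they are, and end with the robot clear of everything.

Things in the scene. Friction and masses are not known exactly. Their poses are not given: they have to be found in the camera images.
- tilt_stand: Tilting tube-rack stand, screwed to the bench: grey base plate 290 x 370 x 12 mm, two upright cheek plates at its far end. Origin on the bench, under the plate. x axis: from the front bar to the hinge (away from the robot), y to the left, z up. Hinge axis along y at x 90, z 100 mm. Ratchet wheel and pawl on its right (-y) side. Arm flat: bar top at x -122, z 120 mm.
- rack_arm (a joint): Angle of the rack arm in rad: 0 = flat on its stops, grows as the front bar rises; 0.28 to 0.55 at the start. The hinge is stiff: the arm stays where it is left and does not fall by itself; about 5 N down on the bar moves it once the pawl is free. With the pawl in the teeth it goes down one tooth (0.16) at most, then is blocked.
- press_bar (a point): Middle of the top face of the aluminium bar across the front end of the arm, the place to push: 220 mm long (stand's y), 34 mm deep, 10 mm thick, nothing under it. Lies 212 mm from the hinge along the arm and 20 mm above that line, so it moves on an arc. Axes: the stand's, turned with the arm about y. Tubes begin 38 mm behind this point and stand 12 mm higher (arm flat).
- rack_hinge (a point): Point on the hinge axis of the rack arm, midway between the cheeks, 100 mm above the bench. Axes turn with the arm.
- pawl (a joint): Angle of the steel pawl in rad: about 0 to 0.15 = nose in the teeth of the ratchet wheel (arm held up); over 0.4 = thrown free; 0.52 = fully over, at its stop. A spring flips it over its middle (0.30): past that it goes to the free stop by itself and stays there.
- pawl_tab (a point): Middle of the top of the pawl's thumb tab: ribbed dark steel plate 36 x 36 x 5 mm on the pawl's end nearest the robot, in front of the top of the ratchet wheel (140 mm across, 12 mm thick, right of the stand), 185 to 195 mm above the bench. Pressed straight down by up to 17 mm the pawl passes its middle, at 20 to 30 mm its stop, with under 5 N. Its pivot is 57 mm farther along the stand's x.
- tube_rack: White plastic rack, 150 x 190 x 50 mm, fixed in the cradle of the rack arm behind the bar, full of white capped tubes standing 34 mm above it. Origin: centre of its underside. Not to be touched.
- cap1: Loose white screw cap, 29 mm across, 13 mm high, standing on the bench near the stand; origin under its centre. Leave alone.
- cap2: Another loose white screw cap, same size. Leave alone.
- cap3: Another loose white screw cap, same size. Leave alone.
- amber_bottle: Brown glass bottle, 60 mm across, 125 mm high, standing right of the ratchet wheel; origin under its centre. Leave alone.
- sample_jar: Clear jar with white cap, 44 mm across, 62 mm high, standing to the right in front of the stand; origin under its centre. Leave alone.
- white_bottle: White plastic bottle, 90 mm across, 175 mm high, standing left of the stand's hinge; origin under its centre. Leave alone.
- tip_box: Pipette-tip box with grey lid, 87 x 122 x 61 mm, standing left of the stand's front; origin under its centre. Leave alone.

How it is judged:
On the way, in this order (a step that is already met when the one before it is completed fails the run):
1. the pawl is thrown free and stays over while the arm is still up (value of joint pawl above 0.4 rad and value of joint rack_arm above 0.15 rad), for 0.3 s.
2. the arm is all the way down on its stops (value of joint rack_arm below 0.025 rad), for 0.2 s.
At the end, for the whole second after the job is handed in: The rack arm lies flat on its stops (joint below 0.025 rad, about 5 mm at the bar) and at rest, the pawl still thrown clear of the wheel (above 0.4 rad), and the robot clear of everything (value of joint rack_arm below 0.025 rad and angular speed of tube_rack below 0.05 rad/s and value of joint pawl above 0.4 rad); the robot touches nothing.
It fails at once if the arm is raised above its loading position (value of joint rack_arm above 0.64 rad).
It fails at once if the arm is raised instead of lowered (velocity of joint rack_arm above 0.25 rad/s).
It fails at once if the arm slams down (velocity of joint rack_arm below -1.5 rad/s).
It fails at once if the tubes or their rack are touched (contact force between any of the fingers, the arm and tube_rack above 1 N).
It fails at once if something standing around is moved or picked up (distance of any of cap1, cap2, cap3, amber_bottle, sample_jar, white_bottle, tip_box from where it was at the start of the episode above 0.025 m).
It also fails if it takes over 40 s, if anything falls off the work surface, if the arm or the gripper's body presses on something with over 40 N, if the wrist force passes 120 N, or if a joint passes its speed limit or range.

## Robot

A 7-joint arm with a two-finger parallel gripper is mounted at the origin on the work surface. World frame = base frame: x ahead of the robot, y to its left, z up, the work surface at z = 0. Lengths are in m, angles in rad, forces in N, time in s.
With the tool pointing down it reaches from about 0.425 to 0.925 m from the base axis. Payload 6.8 kg.
Tool frame: the origin (TCP) lies on the mounting face of the last link; the fingertips stand 173 mm ahead of it and the grasp point (between the pads) lies 155 mm ahead of it; z points along the fingers, y is the line along which they close (so a half turn about z gives the same grasp; the last joint's range is limited). The gripper opens to 85 mm and grips with 20 to 120 N. Pads are 22 mm wide; open, the fingers measure 114 mm over their backs; the gripper's body (76 mm by 85 mm) begins 54 mm behind the grasp point. The pads swing forward as they close: fully open they stand 13 mm farther back than shut.
Start: joints at [-1.449, 0.477, 0.022, 1.555, -0.011, 1.109, -0.083], TCP at [0.154, 0.657, 0.405] pointing down, gripper open.
Joint ranges: [-2.96, 2.96], [-0.34, 2.1], [-1.41, 1.46], [0.24, 2.44], [-1.37, 4.51], [0.17, 1.92], [-2.96, 2.96]. Speed limits (rad/s): [2.39, 2.39, 3.14, 3.14, 3.14, 3.14, 3.14].

## Interface

Orientations are given as a unit quaternion [w, x, y, z].
In Python, from station import bot gives the robot as it stands. The module is installed in compiled form; this text tells all that it offers.
- The arm moves only by the shell command python3 -m pendant 'ROWS' [FORCE]. ROWS is JSON, a list of rows, each a list of 5 numbers: the finger opening in m, from 0 to 0.0854, then the shift along the tool's x, y, z in m, then the turn about the tool's z in degrees. In form: [[jaw, x, y, z, yaw], ...]. A call has 1 to 12 rows; each row shifts and turns the commanded pose from where the row before left it, along the tool's axes as they then stand; what a row does not reach is not made up. A row lasts 1/12 s, in which the tool goes at most 41.7 mm and 7.16 degrees, less where a joint would pass 70% of its speed; a pose out of reach is approached as far as the arm can. A call with a gripper value outside its range is refused whole. The fingers move at their own pace and stop on an object; FORCE is the grip in N (left out, the last holds). Time passes only in rows, so rows that do not move let the fingers close. It gives the time, the measured TCP pose, the force, the opening and the grip force at its end, in the units of the state.
- bot.get_obs(): the state, without advancing time (a new reading comes with each control period).
- bot.read_camera(name): name is "scene" or "top"; returns (picture, depth): 384x512x3 uint8, blue, green, red; 384x512 float32, m along the optical axis (not along the pixel's ray), 0 where there is no reading.
- bot.camera_model(name): a dict with "intrinsics" (3x3 intrinsics, pixels), "R" (3x3) and "t" (3): a world point X has camera coordinates R X + t. Camera axes: x right, y down, z forward; pixel columns grow to the right and rows downward; lengths in m; the calibration is good to about 2 mm. A picture is of the moment at which its call begins. camera_model takes no time and is no camera call.
- bot.hand_in(): hands the job in; it is judged then, once.
Trained networks look in the newest picture that a camera, given by its name, has taken for a name from the list of things; names that differ only in an ending like _2 or _b are one class to them, and where a whole thing is asked for, a point or a joint stands for the part that bears it (a point fixed in the world has none). Each returns a list of dicts, best first, with "score" (0 to 1); they miss things now and then, are a little off and sometimes report something else, mostly with a low value. They report only what shows in the picture. A call takes as long as a camera call.
- bot.boxes_of(name, camera): "at" ([column, row] in pixels, amid what is visible of it).
- bot.trace(name, camera): "mask" (384x512 bool, what is visible of it) and "at" ([column, row] in pixels, amid what is visible of it).
- bot.pinpoint(name, camera): "at" ([column, row] in pixels: a listed point, or the origin of a listed thing).
The state is a dict: "t": time; "q": joint angles; "joint_vel": joint speeds; "joint_torque": joint torques, N m; "eef_pos": TCP position; "tool_rot": TCP orientation; "contact_force": force on the tool from outside, world axes, zero at the start; "torque": the same for the moment, N m; "gripper_width": opening from 0.0 (shut) to 1.0 (fully open); "grasp_force": force on a finger pad.
Only numpy, scipy, OpenCV 4.12 (cv2) and the standard library are available. Lean on these libraries where they do the work, as an engineer would, in place of code of your own. Each camera call takes 0.05 s, during which the arm holds its last target. There are 200 camera calls.

## Working session

There is one attempt and no reset: what is moved stays moved. The work goes in short steps, Python scripts to look and compute and a shell command to move; the robot and the scene stay as the last step left them, time stands still between calls to the robot, and variables do not carry over. Pictures are saved under pics/ and viewed, at most 10 in all, crops included, and the job is handed in when it is done.

```bash
mkdir -p pics; cat > h.py <<'E'
from station import bot
import numpy as np, cv2
def world(cam,px,d):
    m=bot.camera_model(cam);K=np.array(m["intrinsics"]);R=np.array(m["R"]);t=np.array(m["t"])
    p=np.linalg.inv(K)@[px[0],px[1],1]*d
    return R.T@(p-t)
def med(depth,px,r=2):
    c,w=int(round(px[0])),int(round(px[1]));a=depth[max(0,w-r):w+r+1,max(0,c-r):c+r+1];a=a[a>0]
    return float(np.median(a)) if a.size else 0
E
python3 - <<'E'
from h import *
np.set_printoptions(precision=4,suppress=True)
o=bot.get_obs();print(o['t'],o['eef_pos'],o['tool_rot'],o['contact_force'])
ims=[]
for c in("scene","top"):
    im,d=bot.read_camera(c);ims.append(im)
    m=bot.camera_model(c);print(c,-np.array(m["R"]).T@np.array(m["t"]))
    for n in("press_bar","pawl_tab","rack_hinge","tilt_stand","amber_bottle","sample_jar","tip_box","white_bottle","cap1"):
        for r in bot.pinpoint(n,c)[:3 if n=='cap1' else 1]:
            print(n,round(r["score"],2),np.array(r["at"]),world(c,r["at"],med(d,r["at"])))
    cv2.imwrite(f"pics/{c}0.png",im)
E
```

```text
0.0 [0.1537 0.657  0.4037] [-0.      0.1147  0.9934 -0.0009] [-1.4913  1.739  -0.7802]
scene [ 0.7979 -0.4217  0.9677]
press_bar 0.62 [236.9 160.6] [0.4926 0.0842 0.2227]
pawl_tab 0.68 [225.6 226.5] [ 0.551  -0.0845  0.1839]
rack_hinge 0.69 [203.6 207.2] [0.3986 0.0212 0.0031]
tilt_stand 0.67 [265.8 217.9] [0.6163 0.013  0.1253]
amber_bottle 0.79 [233.9 289.3] [ 0.6256 -0.1863  0.0839]
sample_jar 0.82 [182.1 252.4] [ 0.4394 -0.1502  0.0446]
tip_box 0.69 [280.3 153.7] [0.5386 0.2868 0.0583]
white_bottle 0.78 [322.6 168.2] [0.6851 0.29   0.064 ]
cap1 0.49 [197.3 205.9] [0.382  0.0125 0.0113]
top [0.3706 0.0654 1.1605]
press_bar 0.58 [249.9 200.5] [0.4996 0.0879 0.2186]
pawl_tab 0.87 [331.9 177.1] [ 0.55   -0.086   0.1848]
tilt_stand 0.92 [257.7 176.4] [0.5557 0.0711 0.1832]
amber_bottle 0.79 [352.2 166. ] [ 0.5937 -0.1502  0.0845]
sample_jar 0.51 [340.7 238.1] [ 0.4273 -0.1189  0.061 ]
tip_box 0.75 [149.9 210.9] [0.5019 0.3297 0.0613]
white_bottle 0.74 [340.7 236.9] [ 0.4301 -0.1191  0.0609]
cap1 0.68 [225.4 253. ] [0.4    0.1553 0.0108]
cap1 0.66 [190.5 245.9] [0.4191 0.2405 0.0126]
cap1 0.54 [282.  258.2] [0.3844 0.0176 0.0123]
```

```bash
python3 - <<'E'
import cv2,numpy as np
a=cv2.imread("pics/scene0.png")[100:320,130:370];b=cv2.imread("pics/top0.png")[80:300,130:370]
cv2.imwrite("pics/a.png",np.vstack([cv2.resize(np.hstack([a,b]),(798,366),interpolation=cv2.INTER_CUBIC)]))
E
```

```text
(no output)
```

View pics/a.png

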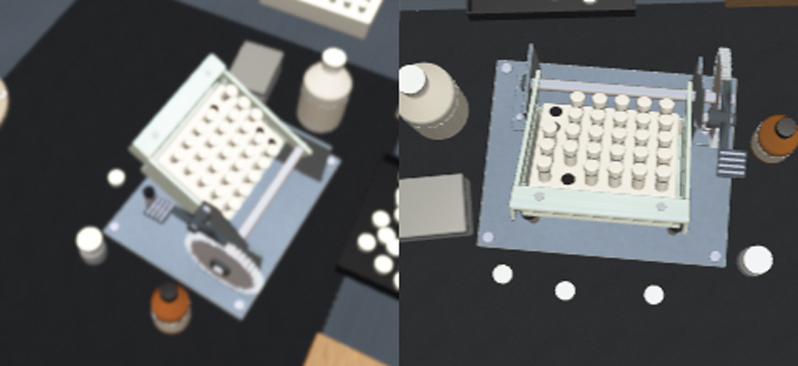

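The crop shows the arm raised, with its front bar at top-view rows 200–208, columns 203–302. The tab is at (332,177) in the top view and (225,226) in the scene view. Next I'll measure the bar line, the tab patch and the stand's yaw.

```bash
python3 - <<'E'
from h import *
np.set_printoptions(precision=4,suppress=True)
def cloud(c):
    im,d=bot.read_camera(c);v,u=np.nonzero(d>0);m=bot.camera_model(c)
    K=np.array(m["intrinsics"]);R=np.array(m["R"]);t=np.array(m["t"]);z=d[v,u]
    P=(np.linalg.inv(K)@np.vstack([u,v,np.ones_like(u)])*z).T
    return (P-t)@R,u,v
P,u,v=cloud("top")
# bar: top view region
for c0 in range(205,305,8):
    s=(abs(u-c0)<=1)&(v>192)&(v<216)&(P[:,2]>.17)
    q=P[s]; print(c0, v[s].min() if s.any() else 0, v[s].max() if s.any() else 0, q.min(0) if s.any() else 0,q.max(0) if s.any() else 0)
s=(abs(u-332)<14)&(abs(v-177)<14)&(P[:,2]>.165)&(P[:,2]<.21)
q=P[s];print("tab top",len(q),q.min(0),q.max(0),q.mean(0))
P2,u2,v2=cloud("scene")
s=(np.hypot(P2[:,0]-.55,P2[:,1]+.085)<.04)&(P2[:,2]>.165)
q=P2[s];print("tab scene",len(q),q.min(0),q.max(0),np.median(q,0))
# plate yaw
s=(abs(P[:,2]-.012)<.004)&(P[:,0]>.4)&(P[:,0]<.8)&(P[:,1]>-.16)&(P[:,1]<.28)
im=np.zeros((384,512),np.uint8);im[v[s],u[s]]=255
q=P[s][:,:2]; r=cv2.minAreaRect((cv2.convexHull(q.astype(np.float32))));print("plate",r)
# highest stuff near tab on the arm side
for P_ in (P,P2):
  for y0 in np.arange(-.13,.03,.01):
    s=(abs(P_[:,1]-y0)<.005)&(P_[:,0]>.49)&(P_[:,0]<.62)
    print(round(y0,3),P_[s][np.argmax(P_[s][:,2])],end=' | ')
  print()
E
```

```text
205 193 206 [0.49   0.1763 0.21  ] [0.518  0.1819 0.2274]
213 193 206 [0.4895 0.1599 0.2107] [0.5181 0.1658 0.2299]
221 193 207 [0.4868 0.1439 0.21  ] [0.5177 0.1492 0.2283]
229 193 208 [0.4851 0.1279 0.1821] [0.5216 0.1328 0.2282]
237 193 208 [0.4841 0.1117 0.184 ] [0.5209 0.1177 0.2276]
245 193 209 [0.4818 0.0957 0.1817] [0.5207 0.1009 0.229 ]
253 193 210 [0.4796 0.0794 0.181 ] [0.5204 0.084  0.2277]
261 193 210 [0.4789 0.0628 0.1791] [0.5204 0.0678 0.2287]
269 193 211 [0.4768 0.0457 0.1763] [0.5204 0.0517 0.2288]
277 193 212 [0.4744 0.0289 0.1796] [0.5196 0.0356 0.2284]
285 193 212 [0.4735 0.0121 0.1756] [0.5198 0.0197 0.2304]
293 193 213 [ 0.4712 -0.0051  0.1772] [0.5191 0.0036 0.2286]
301 193 215 [ 0.4676 -0.0209  0.1721] [ 0.5164 -0.0124  0.2275]
tab top 329 [ 0.5292 -0.1017  0.177 ] [ 0.5786 -0.0631  0.1915] [ 0.5512 -0.0812  0.1844]
tab scene 235 [ 0.5303 -0.102   0.1739] [ 0.5897 -0.0629  0.1892] [ 0.5545 -0.0801  0.1844]
plate ((0.565138041973114, 0.05318105220794678), (0.42003411054611206, 0.3547210395336151), 83.85012817382812)
-0.13 [ 0.5022 -0.1276  0.0055] | -0.12 [ 0.
[... 321 characters left out ...]
1908] | -0.02 [ 0.4918 -0.0177  0.2194] | -0.01 [ 0.49   -0.0075  0.2194] | -0.0 [0.4941 0.0005 0.2207] | 0.01 [0.4919 0.013  0.2243] | 0.02 [0.4921 0.0169 0.2233] | 
-0.13 [ 0.5288 -0.1345  0.0037] | -0.12 [ 0.5582 -0.1231  0.0044] | -0.11 [ 0.6021 -0.1084  0.0146] | -0.1 [ 0.564  -0.1     0.1877] | -0.09 [ 0.5566 -0.0919  0.1883] | -0.08 [ 0.6084 -0.0798  0.1921] | -0.07 [ 0.6132 -0.068   0.1917] | -0.06 [ 0.6078 -0.0627  0.1937] | -0.05 [ 0.6055 -0.0476  0.1926] | -0.04 [ 0.612  -0.0441  0.1922] | -0.03 [ 0.4996 -0.0252  0.2049] | -0.02 [ 0.4904 -0.0165  0.2236] | -0.01 [ 0.4949 -0.01    0.2181] | -0.0 [ 0.495  -0.0001  0.2188] | 0.01 [0.4902 0.0142 0.2241] | 0.02 [0.4905 0.0236 0.2215] |
```

```bash
python3 -m pendant '[[0,0,0,-0.03,-7],[0,0,0,-0.03,0],[0,-0.03,-0.028,0,0],[0,-0.03,-0.028,0,0],[0,-0.03,-0.028,0,0],[0,-0.03,-0.028,0,0],[0,-0.03,-0.028,0,0],[0,-0.03,-0.028,0,0],[0,-0.03,-0.028,0,0],[0,-0.03,-0.028,0,0],[0,-0.03,-0.028,0,0],[0,-0.03,-0.028,0,0]]' 20
```

```text
t: 2.1
eef_pos: [0.4229, 0.3448, 0.4651]
tool_rot: [0.0, 0.054, 0.999, 0.0]
contact_force: [0.6, 0.7, 0.3]
gripper_width: 0.003
grasp_force: 0.0
```

```bash
python3 -m pendant '[[0,-0.016,-0.038,0,0],[0,-0.016,-0.038,0,0],[0,-0.016,-0.038,0,0],[0,-0.016,-0.038,0,0],[0,-0.016,-0.038,0,0],[0,-0.016,-0.038,0,0],[0,-0.016,-0.038,0,0],[0,-0.016,-0.038,0,0],[0,0,0,0,0]]'
```

```text
t: 2.85
eef_pos: [0.5176, 0.0217, 0.4655]
tool_rot: [0.001, 0.06, 0.998, -0.002]
contact_force: [0.3, -0.4, 0.1]
gripper_width: 0.003
grasp_force: 0.0
```

```bash
python3 -m pendant '[[0,-0.014,-0.035,0,0],[0,-0.014,-0.035,0,0],[0,-0.014,-0.035,0,0],[0,0,0,0.03,0],[0,0,0,0.03,0],[0,0,0,0.02,0],[0,0,0,0.008,0],[0,0,0,0,0]]'
```

```text
t: 3.52
eef_pos: [0.5464, -0.0778, 0.375]
tool_rot: [-0.002, 0.054, 0.999, -0.0]
contact_force: [0.2, 0.2, 0.3]
gripper_width: -0.0
grasp_force: 0.0
```

```bash
python3 - <<'E'
from h import *
a=bot.read_camera("scene")[0][140:290,150:310];b=bot.read_camera("top")[0][110:260,230:390]
cv2.imwrite("pics/b.png",cv2.resize(np.hstack([a,b]),(800,375),interpolation=cv2.INTER_CUBIC))
E
```

```text
(no output)
```

View pics/b.png

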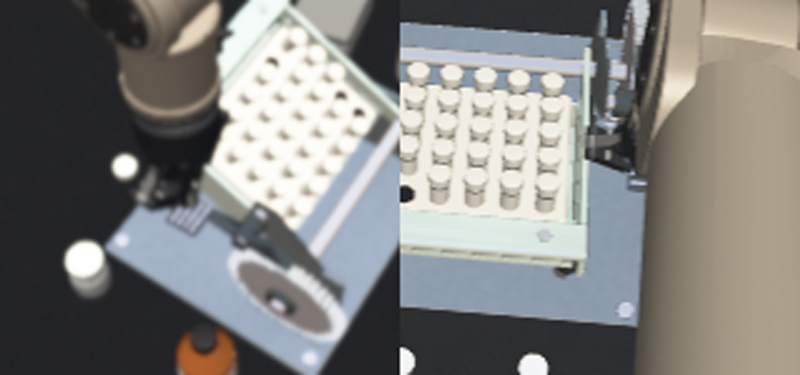

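```bash
python3 - <<'E'
from h import *
np.set_printoptions(precision=4,suppress=True)
m=bot.camera_model("scene");K=np.array(m["intrinsics"]);R=np.array(m["R"]);t=np.array(m["t"])
im,d=bot.read_camera("scene")
def pr(X):
    p=K@(R@np.array(X)+t);return p[:2]/p[2]
for X in([.5464,-.0778,.202],[.5464,-.0778,.214],[.5505,-.085,.1845]):
    p=pr(X);print(p,(p-[150,140])*2.5,world("scene",p,med(d,p,1)))
# finger points nearby
v,u=np.mgrid[205:235,200:245];z=d[205:235,200:245]
P=np.array([world("scene",(a,b),c) for a,b,c in zip(u.ravel(),v.ravel(),z.ravel()) if c>0])
s=(P[:,2]>.165)&(np.hypot(P[:,0]-.5464,P[:,1]+.0778)<.06)
for z0 in np.arange(.17,.25,.006):
    q=P[s&(abs(P[:,2]-z0)<.003)]
    if len(q):print(round(z0,3),len(q),q.min(0),q.max(0))
E
```

```text
[224.8557 220.1154] [187.1393 200.2884] [ 0.554  -0.0882  0.2252]
[224.5405 217.7151] [186.3513 194.2879] [ 0.5536 -0.0876  0.2354]
[225.3062 226.4817] [188.2654 216.2044] [ 0.5502 -0.0846  0.1836]
0.17 18 [ 0.5379 -0.079   0.1673] [ 0.5908 -0.0262  0.1724]
0.176 17 [ 0.5374 -0.0812  0.1731] [ 0.5947 -0.0257  0.1786]
0.182 117 [ 0.5307 -0.1023  0.1791] [ 0.5992 -0.0235  0.185 ]
0.188 115 [ 0.5398 -0.1012  0.1851] [ 0.6018 -0.0683  0.1903]
0.206 4 [ 0.5511 -0.0854  0.2035] [ 0.5575 -0.0812  0.2088]
0.212 7 [ 0.5503 -0.0921  0.2113] [ 0.5582 -0.0671  0.2141]
0.218 13 [ 0.5474 -0.092   0.2154] [ 0.5582 -0.0658  0.2209]
0.224 12 [ 0.5485 -0.0933  0.2222] [ 0.5581 -0.0748  0.227 ]
0.23 4 [ 0.5565 -0.0866  0.2293] [ 0.5578 -0.0786  0.2327]
0.236 11 [ 0.552  -0.0934  0.233 ] [ 0.5585 -0.074   0.2385]
0.242 4 [ 0.5531 -0.0931  0.2407] [ 0.5596 -0.0759  0.2444]
0.248 15 [ 0.5521 -0.095   0.2454] [ 0.561  -0.0662  0.251 ]
```

```bash
python3 -m pendant '[[0,0,-0.008,0,0],[0,0,0,0.006,0],[0,0,0,0.006,0],[0,0,0,0.005,0],[0,0,0,0.004,0],[0,0,0,0.004,0],[0,0,0,0.004,0],[0,0,0,0,0]]'
```

```text
t: 4.33
eef_pos: [0.5459, -0.0859, 0.3466]
tool_rot: [-0.001, 0.054, 0.999, -0.0]
contact_force: [-0.4, 0.1, 0.9]
gripper_width: 0.001
grasp_force: 0.0
```

```bash
python3 -m pendant '[[0,0,0,0.004,0],[0,0,0,0.004,0],[0,0,0,0,0]]'
```

```text
t: 4.58
eef_pos: [0.5459, -0.086, 0.3389]
tool_rot: [-0.001, 0.054, 0.999, 0.0]
contact_force: [-0.6, 0.1, -0.1]
gripper_width: 0.002
grasp_force: 0.0
```

```bash
python3 -m pendant '[[0,0,0,0.004,0],[0,0,0,0.002,0],[0,0,0,0,0]]'; python3 -m pendant '[[0,0,0,-0.02,0],[0,0,0,-0.04,0],[0,0,0,-0.04,0],[0,0.03,0,-0.02,0],[0,0.035,0,0,0],[0,0.035,0,0,0],[0,0,0,0,0]]'
python3 - <<'E'
from h import *
np.set_printoptions(precision=4,suppress=True)
a,d=bot.read_camera("scene")
for n in("pawl_tab","press_bar"):
    for r in bot.pinpoint(n,"scene")[:1]:print(n,r["score"],r["at"],world("scene",r["at"],med(d,r["at"])))
b=bot.read_camera("top")[0][110:260,230:390];a=a[140:290,150:310]
cv2.imwrite("pics/c.png",cv2.resize(np.hstack([a,b]),(800,375),interpolation=cv2.INTER_CUBIC))
E
```

```text
t: 4.83
eef_pos: [0.5465, -0.0867, 0.3368]
tool_rot: [0.001, 0.054, 0.999, 0.001]
contact_force: [-12.1, 2.4, 28.8]
gripper_width: 0.001
grasp_force: 15.3
t: 5.42
eef_pos: [0.4414, -0.0761, 0.4531]
tool_rot: [-0.002, 0.054, 0.999, 0.001]
contact_force: [-0.5, -0.0, 0.1]
gripper_width: -0.004
grasp_force: 0.0
pawl_tab 0.61 [228.4, 231.4] [ 0.5584 -0.0855  0.1659]
press_bar 0.8 [236.2, 161.7] [0.4926 0.0803 0.2224]
```

View pics/c.png

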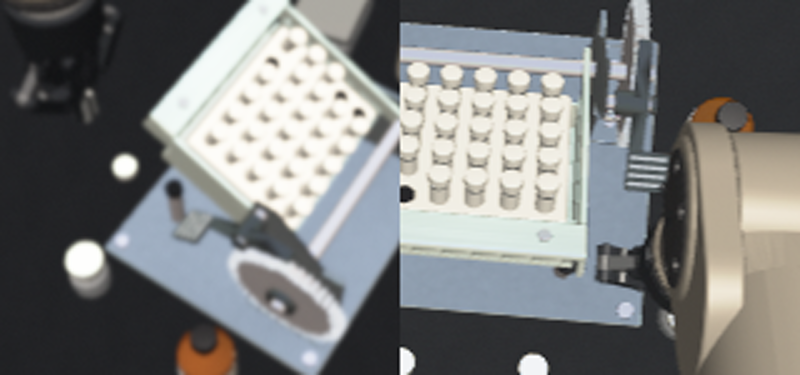

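The pawl is over: the tab dropped 18 mm, met the stop at 29 N and stayed down, now at (228,231) in the scene view. The arm has not moved, and the bar is still at (236,161). Next I'll move over the middle of the bar.

```bash
python3 -m pendant '[[0,-0.006,0.033,0,0],[0,-0.006,0.033,0,0],[0,-0.006,0.033,0,0],[0,-0.006,0.033,0,0],[0,-0.006,0.03,0,0],[0,0,0,0.02,0],[0,0,0,0.015,0],[0,0,0,0,0]]'
```

```text
t: 6.28
eef_pos: [0.4942, 0.0833, 0.4155]
tool_rot: [-0.002, 0.053, 0.999, -0.001]
contact_force: [-0.2, -0.6, -0.5]
gripper_width: 0.0
grasp_force: 0.0
```

```bash
python3 -m pendant '[[0,0.004,0,0.005,0],[0,0,0,0.004,0],[0,0,0,0.003,0],[0,0,0,0.003,0],[0,0,0,0.003,0],[0,0.002,0,0.004,0],[0,0.002,0,0.004,0],[0,0.002,0,0.004,0]]'
```

```text
t: 6.95
eef_pos: [0.4835, 0.0834, 0.3892]
tool_rot: [-0.001, 0.054, 0.999, 0.0]
contact_force: [-5.5, -0.2, 8.6]
gripper_width: 0.0
grasp_force: 4.2
```

```bash
python3 -m pendant '[[0,0.002,0,0.004,0],[0,0.002,0,0.004,0],[0,0.002,0,0.004,0],[0,0.002,0,0.004,0],[0,0.002,0,0.004,0],[0,0.002,0,0.004,0]]'
```

```text
t: 7.45
eef_pos: [0.4714, 0.0847, 0.3649]
tool_rot: [-0.001, 0.054, 0.999, 0.0]
contact_force: [-4.5, 0.3, 6.8]
gripper_width: -0.002
grasp_force: 3.2
```

```bash
python3 -m pendant '[[0,0.0018,0,0.004,0],[0,0.0018,0,0.004,0],[0,0.0016,0,0.004,0],[0,0.0016,0,0.004,0],[0,0.0014,0,0.004,0],[0,0.0014,0,0.004,0],[0,0.0012,0,0.004,0],[0,0.0012,0,0.004,0],[0,0.001,0,0.004,0],[0,0.001,0,0.004,0],[0,0.001,0,0.004,0]]'
```

```text
t: 8.37
eef_pos: [0.4569, 0.0863, 0.3206]
tool_rot: [-0.0, 0.054, 0.999, 0.0]
contact_force: [-3.0, -0.3, 4.6]
gripper_width: 0.001
grasp_force: 2.4
```

```bash
python3 -m pendant '[[0,0.0008,0,0.004,0],[0,0.0008,0,0.004,0],[0,0.0005,0,0.004,0],[0,0.0005,0,0.003,0],[0,0.0005,0,0.003,0]]'
```

```text
t: 8.78
eef_pos: [0.454, 0.0867, 0.3023]
tool_rot: [-0.0, 0.054, 0.999, -0.0]
contact_force: [-2.9, -0.0, 4.6]
gripper_width: -0.004
grasp_force: 2.2
```

Tip at 0.129 m, about 9 mm to go. I'll push slowly onto the stops.

```bash
python3 -m pendant '[[0,0,0,0.003,0],[0,0,0,0.002,0],[0,0,0,0.002,0],[0,0,0,0.0015,0],[0,0,0,0,0]]'
```

```text
t: 9.2
eef_pos: [0.4543, 0.0867, 0.2939]
tool_rot: [0.0, 0.054, 0.999, 0.0]
contact_force: [0.5, 0.7, 0.6]
gripper_width: 0.004
grasp_force: 0.0
```

```bash
python3 -m pendant '[[0,0,0,0.001,0],[0,0,0,0.001,0],[0,0,0,0,0]]'
```

```text
t: 9.45
eef_pos: [0.4547, 0.0867, 0.2933]
tool_rot: [0.001, 0.054, 0.999, 0.0]
contact_force: [-5.3, -1.2, 16.1]
gripper_width: 0.002
grasp_force: 7.8
```

```bash
python3 -m pendant '[[0,0,0,0.0007,0],[0,0,0,0,0],[0,0,0,0,0],[0,0,0,0,0]]'; python3 -m pendant '[[0,0,0,-0.01,0],[0,0,0,-0.03,0],[0,0,0,-0.04,0],[0,0,0,-0.04,0],[0,0,0.038,-0.01,0],[0,0,0.04,0,0],[0,0,0.04,0,0],[0,0,0.04,0,0],[0,0,0.04,0,0],[0,0,0.04,0,0],[0,0,0,0,0]]'
python3 - <<'E'
from h import *
np.set_printoptions(precision=4,suppress=True)
a,d=bot.read_camera("scene")
for n in("pawl_tab","press_bar"):
    for r in bot.pinpoint(n,"scene")[:1]:print(n,r["score"],r["at"],world("scene",r["at"],med(d,r["at"])))
b,db=bot.read_camera("top")
for n in("pawl_tab","press_bar"):
    for r in bot.pinpoint(n,"top")[:1]:print(n,r["score"],r["at"],world("top",r["at"],med(db,r["at"])))
cv2.imwrite("pics/d.png",cv2.resize(np.hstack([a[100:320,130:370],b[80:300,130:370]]),(798,366),interpolation=cv2.INTER_CUBIC))
E
```

```text
t: 9.78
eef_pos: [0.4547, 0.0866, 0.2933]
tool_rot: [0.001, 0.054, 0.999, 0.001]
contact_force: [-8.4, -1.4, 23.1]
gripper_width: 0.001
grasp_force: 11.9
t: 10.7
eef_pos: [0.4783, 0.3323, 0.4214]
tool_rot: [0.001, 0.049, 0.999, 0.003]
contact_force: [0.0, 0.9, -0.1]
gripper_width: -0.004
grasp_force: 0.0
pawl_tab 0.95 [226.4, 229.6] [ 0.5504 -0.082   0.1625]
press_bar 0.66 [228.3, 180.6] [0.4634 0.0778 0.1193]
pawl_tab 0.91 [329.5, 178.3] [ 0.5516 -0.0841  0.1627]
press_bar 0.88 [249.6, 221.7] [0.4653 0.0918 0.1201]
```

View pics/d.png

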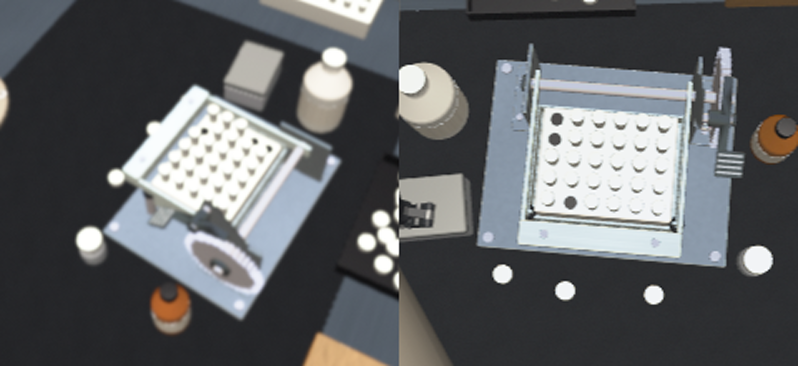

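The bar is flat: its top is at z 0.120, at (250,222) in the top view. The tab is still down at z 0.163, at (330,178). The surrounding items are unmoved, and the robot hangs about 190 mm above the tip box, clear of everything.

```bash
python3 -m pendant '[[0,0,0,0,0],[0,0,0,0,0],[0,0,0,0,0]]'; python3 -c "
from station import bot
print(bot.hand_in())"
```

```text
t: 11.25
eef_pos: [0.4798, 0.3227, 0.4217]
tool_rot: [0.0, 0.054, 0.999, 0.0]
contact_force: [0.3, 0.4, 0.1]
gripper_width: -0.003
grasp_force: 0.0
the job is handed in; nothing more can be done
None
```

The pawl is thrown free and the rack arm lies flat on its stops (bar top measured at 120 mm), with the surrounding items unmoved and the robot clear; the job is handed in at about 11 s of robot time, and the hand-in returned no verdict.

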